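Switch off the study desk, lamp last

ROBOT

A 6-joint arm with a two-finger parallel gripper is mounted at the origin on the work surface. World frame = base frame: x ahead of the robot, y to its left, z up, the work surface at z = 0. Lengths are in m, angles in degrees, forces in N, time in s.
With the tool pointing down it reaches from about 0.35 to 0.875 m from the base axis. Payload 4.2 kg.
Tool frame: the origin (TCP) lies at the very end of the fingers, on their centre line; the grasp point (between the pads) lies 19 mm behind it (r.grip_point_offset is the distance from the TCP to the grasp point, in m); z points along the fingers, y is the line along which they close (so a half turn about z gives the same grasp; the last joint's range is limited). The gripper opens to 87 mm and grips with 3 to 60 N. Pads are 19 mm wide; open, the fingers measure 117 mm over their backs; the gripper's body (75 mm by 190 mm) begins 51 mm behind the grasp point.
Start: joints at [-58.522, 22.042, 0.453, 0, -68.411, -14.817], TCP at [0.179, -0.599, 0.192] pointing down, gripper open.
Joint ranges: [-179.83, 179.83], [-69.29, 118.12], [-61.27, 80.66], [-181.25, 117.63], [-171.15, -9.14], [-177.46, 177.46]. Speed limits (degrees/s): [159.86, 159.86, 180, 180, 180, 180].

INTERFACE

Orientations are given as a 3x3 rotation matrix whose columns are the frame's x, y, z axes.
In Python, from station import r gives the robot as it stands.
- The arm moves only by the tool move_arm, never from a script. Its argument "series" is a list of rows, each a list of 3 entries, a list of its own where there are three numbers: the turn, a rotation vector about the tool's x, y, z as a fraction of full scale, then the shift along the tool's x, y, z as a fraction of full scale, then the opening, from 0 (shut) to 1 (fully open). A call has 1 to 12 rows; each row shifts and turns the commanded pose from where the row before left it, along the tool's axes as they then stand; what a row does not reach is not made up. Full scale, the value 1, is 0.5 m for a shift and 0.1 rad for a turn. A row lasts 1/10 s, in which the tool goes at most 50 mm and 8.59 degrees, less where a joint would pass 70% of its speed; a pose out of reach is approached as far as the arm can. A call with a number of a shift or a turn outside -1 to 1 is refused whole. A call with a gripper value outside its range is refused whole. The fingers move at their own pace and stop on an object; the grip force is fixed at half the most. Time passes only in rows, so rows that do not move let the fingers close. It gives the time, the measured TCP pose, the force, the opening and the grip force at its end, in the units of the state.
- r.sense(): the state, without advancing time (a new reading comes with each control period).
- r.capture(name): name is "side" or "top" or "wrist"; returns a dict with "img" (480x640x3 uint8, red, green, blue), "fx", "fy", "cx", "cy" (pixels), "k1" (the pictures are not rectified: a ray, as slopes to the right and down, at radius r is drawn at 1 + k1 r^2 times it, then the intrinsics apply), "origin" and "orientation" of the camera in the world. Camera axes: x right, y up, looking along -z (the intrinsics and any distortion apply to the point x, -y, -z); pixel columns grow to the right and rows downward; lengths in m; the calibration is good to about 2 mm. A picture is of the moment at which its call begins. There is no depth.
- r.finish_job(): hands the job in; it is judged then, once.
Trained networks look in the newest picture that a camera, given by its name, has taken for a name from the list of things; names that differ only in an ending like _2 or _b are one class to them, and where a whole thing is asked for, a point or a joint stands for the part that bears it (a point fixed in the world has none). Each returns a list of dicts, best first, with "score" (0 to 1); they miss things now and then, are a little off and sometimes report something else, mostly with a low value. They report only what shows in the picture. A call takes as long as a camera call. They do not tell look-alikes from the thing itself.
- r.cut_out(target, camera): "pixels" (480x640 bool, what is visible of it) and "centre" ([column, row] in pixels, amid what is visible of it).
- r.pinpoint(target, camera): "centre" ([column, row] in pixels: a listed point, or the origin of a listed thing).
The state is a dict: "time_s": time; "joints": joint angles; "joint_velocities": joint speeds; "effort": joint torques, N m; "tcp_pos": TCP position; "ee_rot": TCP orientation; "wrist_force": force on the tool from outside, world axes, zero at the start; "moment": the same for the moment, N m; "gripper_width": opening from 0.0 (shut) to 1.0 (fully open); "gripper_force": force on a finger pad.
Only numpy, scipy, OpenCV 4.12 (cv2) and the standard library are available. Lean on these libraries where they do the work, as an engineer would, in place of code of your own. Each camera call takes 0.05 s, during which the arm holds its last target. There are 200 camera calls.

TASK

Switch off the things on the desk by pushing in their keys, lightly, with the fingertips: first the square key of the timer, then the long bar key of the radio, and last the round key of the push lamp, so that there is light until the end; each key stays in when pushed well down. Only press: do not pick up, tip or shift anything on the desk, and leave the alarm clock and its key alone. Finish with the hand clear of everything.

Things in the scene. Friction and masses are not known exactly. Their poses are not given: they have to be found in the camera images.
- timer: Desk timer: a low white plastic block 80 x 80 mm, 36 mm tall, with a dark display strip (24 x 56 mm) on its top and one square grey key beside the display. About 0.25 kg, stands loose. Origin at the centre of its underside, z up; its display lies towards its +x, its key towards its -x.
- timer_key_top (a point): Centre of the top face of the timer's square key, 28 x 28 mm, which stands 14 mm proud of the timer's top when out (50 mm above the desk) and sinks with the key.
- timer_key (a joint): Slide of the timer's key straight down, in m: 0 = fully out, 0.008 = fully in. It counts as pushed in past 0.005. It resists with about 2.5 N of friction at any depth, has no return spring and stays where it is left. At the end of its travel it meets a spring cushion that lets it sink up to 5 mm further (not counted in this value) under about 5 N rising to 11 N, and rises again from that when let go; then comes a hard stop.
- radio: Pocket radio: a white plastic block 54 mm (its x) by 115 mm (its y), 42 mm tall, with slotted speaker and a round dial on its long sides, a thin steel aerial lying along its top, and one long grey bar key. About 0.3 kg, stands loose. Origin at the centre of its underside, z up.
- radio_key_top (a point): Centre of the top face of the radio's bar key, 18 mm (radio's x) by 56 mm (radio's y), in the middle of the radio's top; it stands 14 mm proud when out (56 mm above the desk) and sinks with the key.
- radio_key (a joint): Slide of the radio's key straight down, in m: 0 = fully out, 0.008 = fully in. It counts as pushed in past 0.005. It resists with about 2.5 N of friction at any depth, has no return spring and stays where it is left. At the end of its travel it meets a spring cushion that lets it sink up to 5 mm further (not counted in this value) under about 5 N rising to 11 N, and rises again from that when let go; then comes a hard stop.
- lamp: Push lamp: a flat round white puck 100 mm across and 26 mm tall with a clear ring on top and one round grey key in the middle. About 0.25 kg, stands loose. Origin at the centre of its underside, z up.
- lamp_key_top (a point): Centre of the top face of the lamp's round key, 38 mm across, which stands 14 mm proud of the lamp's top when out (40 mm above the desk) and sinks with the key.
- lamp_key (a joint): Slide of the lamp's key straight down, in m: 0 = fully out, 0.008 = fully in. It counts as pushed in past 0.005. It resists with about 2.5 N of friction at any depth, has no return spring and stays where it is left. At the end of its travel it meets a spring cushion that lets it sink up to 5 mm further (not counted in this value) under about 5 N rising to 11 N, and rises again from that when let go; then comes a hard stop.
- clock: Alarm clock, to be left alone: an upright round white clock 76 mm across and 44 mm thick on a 50 x 70 mm foot, 82 mm tall, paper-white face towards its +x, with a short grey bar key (18 x 34 mm, 14 mm proud) on its very top. Stands loose. Origin at the centre of its underside, z up.
- clock_key (a joint): Slide of the alarm clock's key: 0 = out (alarm set), 0.008 = in. It must stay out.
- sharpener: Bystander: red plastic pencil sharpener 32 x 26 x 24 mm tall, loose and light. Origin under its centre.
- eraser: Bystander: white eraser in a card sleeve, 45 x 22 x 12 mm tall, loose. Origin under its centre.
- tiffin: Bystander: closed round stainless steel tiffin 116 mm across, 66 mm tall, two side clips (122 mm over them). Origin under its centre.
- penstand: Bystander: square wooden pen stand 70 x 70 x 90 mm tall, pens up to 140 mm above the desk. Origin under its centre.
- compass_case: Bystander: flat grey aluminium compass case 62 (its x) x 155 (its y) x 18 mm tall. Origin under its centre.
- stapler: Bystander: orange stapler 125 mm long (its x), 34 mm wide, about 50 mm tall, near the painted sill. Origin under its centre.
There are look-alikes about, which are no part of the job. Leave any orange or pink look-alike of the timer alone.

How it is judged:
By the outcome, as a careful person would: the job done as asked, in the order asked, and still so for the second after the job is handed in, with the robot touching nothing.
It also fails if it takes over 53 s, if anything falls off the work surface, if the arm or the gripper's body presses on something with over 40 N, if the wrist force passes 120 N, or if a joint passes its speed limit or range.

## Working session

There is one attempt and no reset: what is moved stays moved. The work goes in short steps, Python scripts to look and compute and a tool call to move; the robot and the scene stay as the last step left them, time stands still between calls to the robot, and variables do not carry over. Pictures are saved under pics/ and viewed, at most 10 in all, crops included, and the job is handed in when it is done.

Besides the shell and the picture viewer there is one more tool, called after "Call:" as a command line: name --argument value ..., lists and objects as JSON in quotes. move_arm: Moves the arm, as the interface text tells. Its arguments: {"type":"object","properties":{"series":{"type":"array"}},"required":["series"]}

```bash
mkdir -p pics; cat > h.py <<'E'
import numpy as np, cv2
from station import r
def ray(c,p):
    K=np.array([[c["fx"],0,c["cx"]],[0,c["fy"],c["cy"]],[0,0,1]])
    u=cv2.undistortPoints(np.array([[p]],float),K,np.array([c["k1"],0,0,0,0]))[0,0]
    return np.array(c["origin"]),np.array(c["orientation"])@np.array([u[0],-u[1],-1])
def atz(c,p,z):
    o,d=ray(c,p); return o+d*(z-o[2])/d[2]
def proj(c,P):
    q=np.array(c["orientation"]).T@(np.array(P)-np.array(c["origin"]))
    s=np.array([q[0]/-q[2],-q[1]/-q[2]]); s=s*(1+c["k1"]*(s@s))
    return [c["fx"]*s[0]+c["cx"],c["fy"]*s[1]+c["cy"]]
Z=dict(timer_key_top=.05,radio_key_top=.056,lamp_key_top=.04,timer=0,radio=0,lamp=0,clock=0,penstand=0,tiffin=0,stapler=0,sharpener=0,eraser=0,compass_case=0)
def save(n,c): cv2.imwrite(f"pics/{n}.png",c["img"][:,:,::-1])
E
python3 - <<'E'
from h import *
np.set_printoptions(precision=3,suppress=True)
for cam in("top","side"):
    c=r.capture(cam); save(cam+"0",c); print(cam,c["origin"])
    for n,z in Z.items():
        print(n,[(round(d["score"],2),np.round(d["centre"]).tolist(),atz(c,d["centre"],z)[:2].round(3).tolist()) for d in r.pinpoint(n,cam)])
s=r.sense();print(s)
E
```

```text
top [ 0.496 -0.028  0.999]
timer_key_top [(0.75, [343.0, 216.0], [0.626, -0.115]), (0.73, [157.0, 160.0], [0.743, 0.289]), (0.52, [333.0, 345.0], [0.349, -0.094]), (0.5, [280.0, 223.0], [0.608, 0.021])]
radio_key_top [(0.59, [163.0, 220.0], [0.611, 0.27])]
lamp_key_top [(0.69, [413.0, 283.0], [0.482, -0.269])]
timer [(0.77, [341.0, 216.0], [0.632, -0.115]), (0.75, [279.0, 233.0], [0.591, 0.025]), (0.65, [336.0, 340.0], [0.353, -0.105]), (0.65, [171.0, 163.0], [0.749, 0.274])]
radio [(0.78, [168.0, 222.0], [0.613, 0.275]), (0.74, [417.0, 182.0], [0.712, -0.292]), (0.28, [344.0, 213.0], [0.639, -0.121])]
lamp [(0.6, [404.0, 283.0], [0.482, -0.259])]
clock [(0.76, [264.0, 293.0], [0.457, 0.057])]
penstand [(0.85, [108.0, 196.0], [0.671, 0.414]), (0.65, [413.0, 283.0], [0.482, -0.279])]
tiffin [(0.83, [418.0, 182.0], [0.713, -0.294])]
stapler [(0.96, [496.0, 237.0], [0.588, -0.474])]
sharpener [(0.59, [331.0, 286.0], [0.473, -0.093]), (0.49, [496.0, 235.0], [0.592, -0.473])]
eraser [(0.68, [185.0, 308.0], [0.423, 0.231])]
compass_case [(0.69, [258.0, 153.0], [0.775, 0.075])]
side [ 1.488
[... 910 characters left out ...]
.459, -0.092])]
eraser [(0.54, [350.0, 188.0], [0.411, 0.223])]
compass_case [(0.95, [390.0, 275.0], [0.772, 0.085]), (0.62, [404.0, 205.0], [0.574, 0.315])]
{'time_s': 1.4, 'joints': array([-58.521,  22.041,   0.453,   0.001, -68.41 , -14.817]), 'joint_velocities': array([-0.062,  0.115, -0.036,  0.062,  0.023,  0.034]), 'effort': array([  0.   , -39.046,  18.762,   4.224,   0.015,   0.   ]), 'tcp_pos': array([ 0.179, -0.599,  0.192]), 'ee_rot': array([[-0.958, -0.287,  0.   ],
       [-0.287,  0.958, -0.   ],
       [ 0.   , -0.   , -1.   ]]), 'wrist_force': array([-0.387, -0.704, -0.149]), 'moment': array([ 0.019, -0.033,  0.033]), 'gripper_force': 0.0, 'gripper_width': 1.001908843127648}
```

View pics/top0.png

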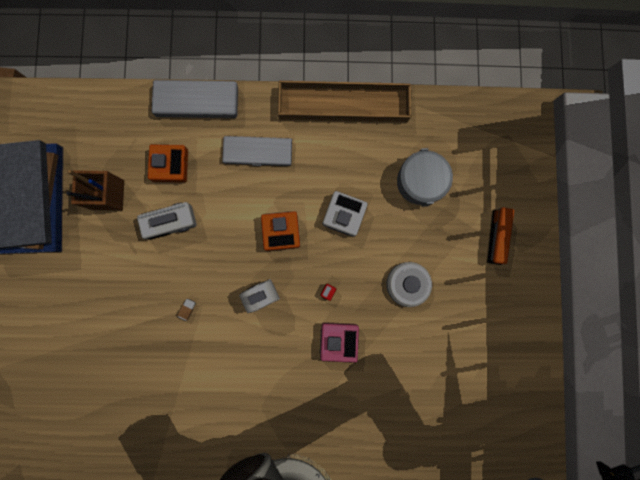

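View pics/side0.png

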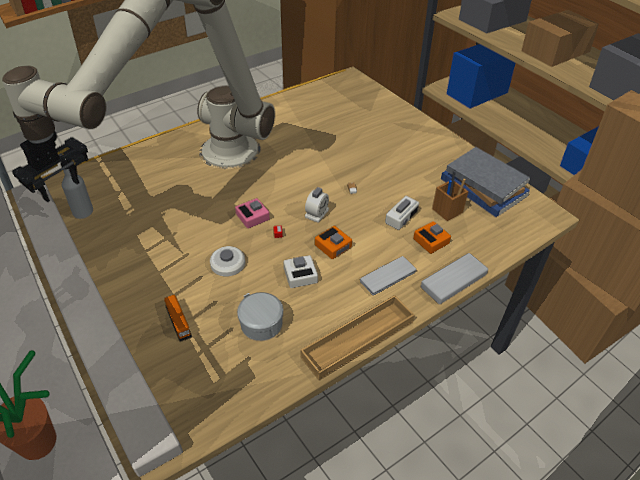

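The top picture shows the white timer at (345,213), with its key at about (343,217). The radio is at (165,221), the lamp at (410,285) and the clock at (260,296).

What could be taken for the timer: white (345,213), orange (280,231), orange (168,162) and pink (340,342). I choose the white one. What could be taken for the radio: the clock (260,296), which is upright and short, and the grey cases (195,99) and (257,151).

Next I check these in one close crop.

```bash
python3 - <<'E'
from h import *
np.set_printoptions(precision=3,suppress=True)
tiles=[]
S={"timer_key_top":((343,216),(297,261)),"radio_key_top":((163,220),(404,205)),"lamp_key_top":((413,284),(226,254))}
for k,cam in enumerate(("top","side")):
    c=r.capture(cam); row=[]
    for n,p in S.items():
        p=p[k]; z=Z[n]
        u,v=p; t=c["img"][v-28:v+28,u-28:u+28].copy()
        t=cv2.resize(t,(260,260),interpolation=cv2.INTER_CUBIC)
        for d in r.cut_out(n.replace("_top",""),cam)[:4]:
            m=d["pixels"]; 
            if np.hypot(*(np.array(d["centre"])-p))<35: print(cam,n,"cut",round(d["score"],2),d["centre"],m.sum())
        # best pinpoint near
        for d in r.pinpoint(n,cam):
            q=np.array(d["centre"])
            if np.hypot(*(q-p))<20:
                cv2.drawMarker(t,tuple(int(a) for a in (q-np.array(p)+28)*260/56),(255,0,0),0,12,1); print(cam,n,q,atz(c,q,z))
        row.append(t)
    tiles.append(np.hstack(row))
cv2.imwrite("pics/crops.png",np.clip(np.vstack(tiles)*1.5,0,255).astype(np.uint8)[:,:,::-1])
E
```

```text
top timer_key_top cut 0.64 [344.9, 215.1] 154
top timer_key_top [344.4 218.5] [ 0.62  -0.118  0.05 ]
top radio_key_top cut 0.52 [163.4, 219.0] 264
top radio_key_top [161.4 219.7] [0.612 0.272 0.056]
top lamp_key_top cut 0.72 [410.1, 283.9] 245
top lamp_key_top [412.2 281.7] [ 0.485 -0.267  0.04 ]
side timer_key_top [295.  262.9] [ 0.624 -0.133  0.05 ]
side radio_key_top [403.9 204.1] [0.614 0.27  0.056]
side lamp_key_top cut 0.45 [228.1, 255.9] 140
side lamp_key_top [224.6 252.8] [ 0.473 -0.271  0.04 ]
```

View pics/crops.png

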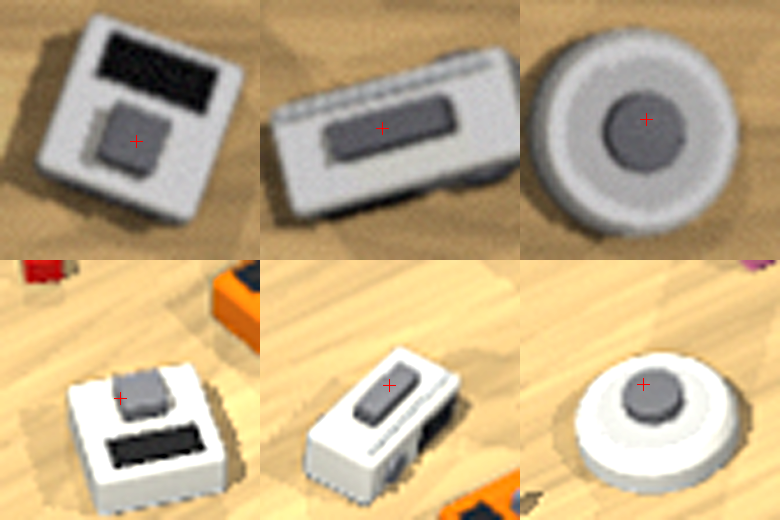

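The close crop confirms it: the white timer has a dark display and a square key, and the white radio and white lamp each have their grey key. I read the key-top centres by eye. In the top picture they are timer (344.7,217.5), radio (163.4,219.1) and lamp (411.7,284.2). In the side picture they are (298.7,260), (403.4,204.4) and (226.6,254).

```bash
python3 - <<'E'
from h import *
np.set_printoptions(precision=3,suppress=True)
T,Sd=r.capture("top"),r.capture("side")
for n,a,b,z in(("timer",(344.7,217.5),(298.7,260),.05),("radio",(163.4,219.1),(403.4,204.4),.056),("lamp",(411.7,284.2),(226.6,254),.04)):
    print(n,atz(T,a,z),atz(Sd,b,z))
print("bottle",atz(Sd,(80,214),0),"tcp px",proj(Sd,r.sense()["tcp_pos"]))
s=r.sense();R=s["ee_rot"];p=s["tcp_pos"]
print(R.T@(np.array([.62,-.119,.16])-p)/.5)
w=r.capture("wrist");save("wrist0",w);print(w["origin"])
E
```

```text
timer [ 0.622 -0.119  0.05 ] [ 0.621 -0.119  0.05 ]
radio [0.613 0.268 0.056] [0.614 0.267 0.056]
lamp [ 0.479 -0.266  0.04 ] [ 0.48  -0.269  0.04 ]
bottle [ 0.024 -0.564  0.   ] tcp px [np.float64(65.58228790524714), np.float64(199.214419707639)]
[-1.12   0.666  0.064]
[ 0.101 -0.621  0.385]
```

View pics/wrist0.png

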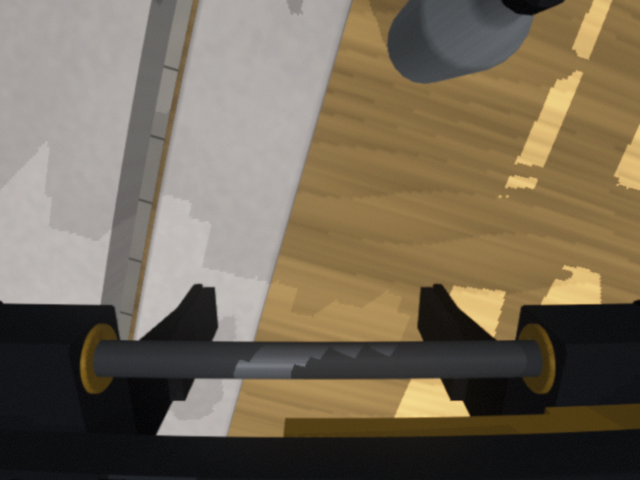

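The wrist picture shows a bottle near (460,30), behind the hand on tool +x. I'm moving along tool -x and +y, so away from it. The two views agree on the key positions within 3 mm. Next: to the timer, with the fingers shut.

Call:
move_arm --series '[[[0,0,0],[-0.08,0.048,0],0],[[0,0,0],[-0.08,0.048,0],0],[[0,0,0],[-0.08,0.048,0],0],[[0,0,0],[-0.08,0.048,0],0],[[0,0,0],[-0.08,0.048,0],0],[[0,0,0],[-0.08,0.048,0],0],[[0,0,0],[-0.08,0.048,0],0],[[0,0,0],[-0.08,0.048,0],0],[[0,0,0],[-0.08,0.048,0],0],[[0,0,0],[-0.08,0.048,0],0],[[0,0,0],[-0.08,0.048,0],0],[[0,0,0],[0,0,0],0]]'

```text
time_s: 3.45
tcp_pos: [0.5284, -0.2162, 0.1916]
ee_rot: [[-0.956, -0.292, 0.001], [-0.292, 0.956, 0.0], [-0.001, -0.0, -1.0]]
wrist_force: [-0.5, -0.9, -0.0]
gripper_width: 0.03
gripper_force: 0.0
```

Call:
move_arm --series '[[[0,0,0],[-0.078,0.044,0],0],[[0,0,0],[-0.078,0.044,0],0],[[0,0,0],[-0.079,0.043,0],0],[[0,0,0],[0,0,0.08],0],[[0,0,0],[0,0,0.08],0],[[0,0,0],[0,0,0.05],0],[[0,0,0],[0,0,0],0],[[0,0,0],[0,0,0],0]]'

```text
time_s: 4.25
tcp_pos: [0.6193, -0.1239, 0.0875]
ee_rot: [[-0.958, -0.287, 0.0], [-0.287, 0.958, -0.001], [-0.0, -0.001, -1.0]]
wrist_force: [0.3, -0.0, 0.8]
gripper_width: 0.002
gripper_force: 0.0
```

```bash
python3 - <<'E'
from h import *
print(r.sense()["tcp_pos"],r.sense()["wrist_force"])
a,b,w=r.capture("side"),r.capture("top"),r.capture("wrist")
t=[cv2.resize(i,(390,300)) for i in (a["img"][200:300,230:360],b["img"][165:265,280:410])]
cv2.imwrite("pics/a1.png",np.vstack([np.hstack(t),cv2.resize(w["img"][150:],(780,300))])[:,:,::-1])
E
```

```text
[ 0.6192559  -0.12385449  0.08752153] [ 0.26041356 -0.04885832  0.78384177]
```

View pics/a1.png

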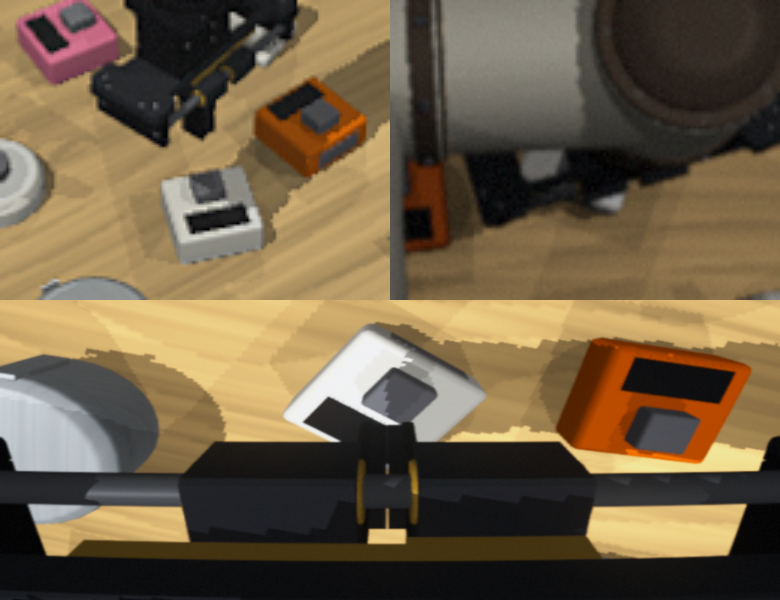

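The fingertips are over the white timer, whose key shows at (400,390) in the wrist part of the picture. The tip is still a few mm off on -y. I check the key position with the wrist camera's calibration.

```bash
python3 - <<'E'
from h import *
w=r.capture("wrist");print(atz(w,(328,247),.05),[ (d["score"],d["centre"],atz(w,d["centre"],.05)) for d in r.pinpoint("timer_key_top","wrist")])
s=r.sense();print(s["tcp_pos"],s["ee_rot"].T@(np.array([.6215,-.119,.055])-s["tcp_pos"])/.5)
E
```

```text
[ 0.61345269 -0.11796122  0.05      ] [(0.81, [328.8, 256.1], array([ 0.61873099, -0.11584165,  0.05      ])), (0.76, [550.9, 300.0], array([0.60686971, 0.02586327, 0.05      ]))]
[ 0.61987237 -0.12341954  0.0888306 ] [-0.0054217   0.00760294  0.06767248]
```

Call:
move_arm --series '[[[0,0,0],[0,0.01,0.03],0],[[0,0,0],[0,0,0.03],0],[[0,0,0],[0,0,0.008],0],[[0,0,0],[0,0,0.004],0],[[0,0,0],[0,0,0.004],0],[[0,0,0],[0,0,0.004],0],[[0,0,0],[0,0,0.004],0],[[0,0,0],[0,0,0],0],[[0,0,0],[0,0,0],0]]'

```text
time_s: 5.4
tcp_pos: [0.6175, -0.1185, 0.045]
ee_rot: [[-0.958, -0.287, 0.0], [-0.287, 0.958, -0.0], [-0.0, -0.0, -1.0]]
wrist_force: [-0.2, 1.0, -0.5]
gripper_width: 0.006
gripper_force: 0.0
```

Call:
move_arm --series '[[[0,0,0],[0,0,0.004],0],[[0,0,0],[0,0,0.003],0],[[0,0,0],[0,0,0],0]]'

```text
time_s: 5.7
tcp_pos: [0.6172, -0.1184, 0.041]
ee_rot: [[-0.958, -0.287, -0.001], [-0.287, 0.958, 0.0], [0.001, 0.0, -1.0]]
wrist_force: [0.7, -0.0, 0.1]
gripper_width: 0.008
gripper_force: 0.0
```

```bash
python3 - <<'E'
from h import *
print(r.sense()["tcp_pos"],r.sense()["wrist_force"],r.sense()["moment"])
a,w=r.capture("side"),r.capture("wrist")
t=[cv2.resize(a["img"][210:310,240:370],(520,400),interpolation=2),cv2.resize(w["img"][180:380,220:420],(280,400))]
cv2.imwrite("pics/a2.png",np.hstack(t)[:,:,::-1])
E
```

```text
[ 0.61715933 -0.11840486  0.04102513] [ 0.71392411 -0.01921208  0.10418224] [-0.00436758 -0.02284285 -0.01353058]
```

View pics/a2.png

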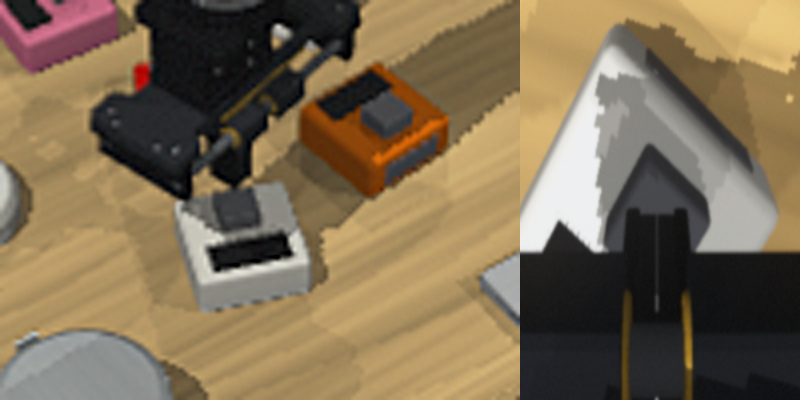

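The wrist part shows the fingertips over the rear part of the key, but the force reads about 0. I check where the tip should appear in the pictures, and the key's height.

```bash
python3 - <<'E'
from h import *
a,w=r.capture("side"),r.capture("wrist"); p=r.sense()["tcp_pos"]
print("cam",w["origin"])
print("tcp side crop",(np.array(proj(a,p))-[240,210])*4,"wrist crop",(np.array(proj(w,p))-[220,180])*[1.4,2],(np.array(proj(w,p+r.sense()["ee_rot"]@[.0095,0,0]))-[220,180])*[1.4,2])
for z in(.05,.042): 
    print(z,"key side",(np.array(proj(a,[.62,-.118,z]))-[240,210])*4,"wrist",(np.array(proj(w,[.62,-.118,z]))-[220,180])*[1.4,2])
i=a["img"][230:280,270:335]; t=cv2.resize(i,None,fx=9,fy=9,interpolation=cv2.INTER_CUBIC)
for q,col in((p,(255,0,0)),([.62,-.118,.05],(0,255,0)),([.62,-.118,.042],(0,0,255))):
    u=(np.array(proj(a,q))-[270,230])*9; cv2.drawMarker(t,tuple(int(v) for v in u),col,0,14,1)
cv2.imwrite("pics/a3.png",np.clip(t*1.4,0,255).astype(np.uint8)[:,:,::-1])
E
```

```text
cam [ 0.53896743 -0.14078615  0.23462549]
tcp side crop [233.11875914 205.4206383 ] wrist crop [133.08529532 202.66103073] [133.04774691 167.0448699 ]
0.05 key side [235.52851468 198.9343728 ] wrist [132.05482989 226.40320378]
0.042 key side [235.66898426 206.80248114] wrist [132.20519745 213.0664163 ]
```

View pics/a3.png

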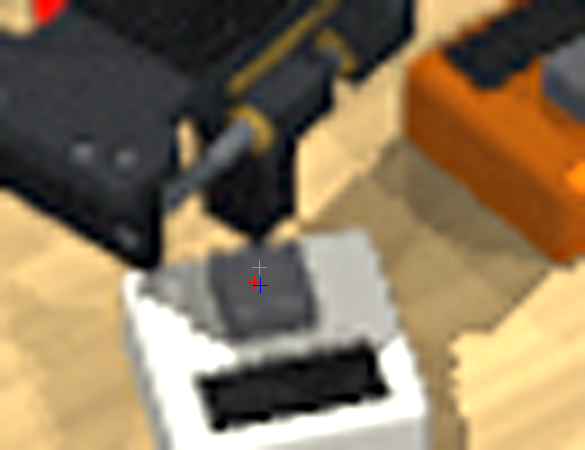

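The visible fingertip, at (262,240), lies about 5 px above where the TCP should be (red mark). So the shut fingers end higher than the nominal TCP, and nothing has been touched yet. I quantify it.

```bash
python3 - <<'E'
from h import *
np.set_printoptions(precision=4,suppress=True)
s=r.sense();R=s["ee_rot"];p=s["tcp_pos"];print(r.grip_point_offset,p,s["joints"])
w=r.capture("wrist");a=r.capture("side")
for px in((296.4,285),(340,285)):
    o,d=ray(w,px);o=R.T@(o-p);d=R.T@d
    for x in(.0095,0,-.0095): print("wrist ray at tool x",x,o+d*(x-o[0])/d[0])
o,d=ray(a,(299.1,256.7))
for z in(.045,.05,.055,.06,.065,.07): 
    q=o+d*(z-o[2])/d[2]; print(z,q,"tool",R.T@(q-p))
E
```

```text
0.0187 [ 0.6175 -0.1184  0.0414] [  3.8678  30.2049  -9.6426   0.0026 -50.1484 -77.2061]
wrist ray at tool x 0.0095 [ 0.0095 -0.0079 -0.0267]
wrist ray at tool x 0 [ 0.     -0.0091 -0.0047]
wrist ray at tool x -0.0095 [-0.0095 -0.0103  0.0172]
wrist ray at tool x 0.0095 [ 0.0095  0.0109 -0.0267]
wrist ray at tool x 0 [ 0.      0.0122 -0.0047]
wrist ray at tool x -0.0095 [-0.0095  0.0135  0.0172]
0.045 [ 0.607  -0.1087  0.045 ] tool [ 0.0073  0.0124 -0.0036]
0.05 [ 0.6109 -0.1112  0.05  ] tool [ 0.0042  0.0088 -0.0086]
0.055 [ 0.6148 -0.1137  0.055 ] tool [ 0.0012  0.0053 -0.0136]
0.06 [ 0.6187 -0.1163  0.06  ] tool [-0.0018  0.0017 -0.0186]
0.065 [ 0.6226 -0.1188  0.065 ] tool [-0.0048 -0.0018 -0.0236]
0.07 [ 0.6265 -0.1213  0.07  ] tool [-0.0078 -0.0054 -0.0286]
```

Both views put the true fingertip about 27 mm above the nominal TCP, so contact should come at a reading of about 0.023. I go down gently and watch the force.

Call:
move_arm --series '[[[0,0,0],[-0.003,0,0.01],0],[[0,0,0],[0,0,0.008],0],[[0,0,0],[0,0,0.004],0],[[0,0,0],[0,0,0.003],0],[[0,0,0],[0,0,0.003],0],[[0,0,0],[0,0,0.003],0]]'

```text
time_s: 6.6
tcp_pos: [0.6189, -0.118, 0.0258]
ee_rot: [[-0.958, -0.287, 0.0], [-0.287, 0.958, 0.0], [-0.0, -0.0, -1.0]]
wrist_force: [-1.0, 0.1, -0.3]
gripper_width: 0.004
gripper_force: 0.0
```

Call:
move_arm --series '[[[0,0,0],[0,0,0.003],0],[[0,0,0],[0,0,0.003],0],[[0,0,0],[0,0,0.003],0]]'

```text
time_s: 6.9
tcp_pos: [0.6189, -0.118, 0.0213]
ee_rot: [[-0.958, -0.287, 0.0], [-0.287, 0.958, -0.0], [-0.0, -0.0, -1.0]]
wrist_force: [0.4, 0.1, -0.6]
gripper_width: 0.007
gripper_force: 0.0
```

Call:
move_arm --series '[[[0,0,0],[0,0,0.003],0],[[0,0,0],[0,0,0.003],0]]'

```text
time_s: 7.1
tcp_pos: [0.6189, -0.118, 0.0186]
ee_rot: [[-0.958, -0.287, 0.0], [-0.287, 0.958, -0.0], [0.0, -0.0, -1.0]]
wrist_force: [-0.2, 1.0, 2.5]
gripper_width: 0.006
gripper_force: 1.2
```

```bash
python3 - <<'E'
from h import *
print(r.sense()["tcp_pos"],r.sense()["wrist_force"])
a,w=r.capture("side"),r.capture("wrist")
t=[cv2.resize(a["img"][220:290,265:345],(457,400),interpolation=2),cv2.resize(w["img"][180:380,240:400],(320,400))]
cv2.imwrite("pics/a4.png",np.hstack(t)[:,:,::-1])
E
```

```text
[ 0.61887841 -0.11801482  0.01858556] [-0.19630346  1.03408874  2.50299724]
```

View pics/a4.png

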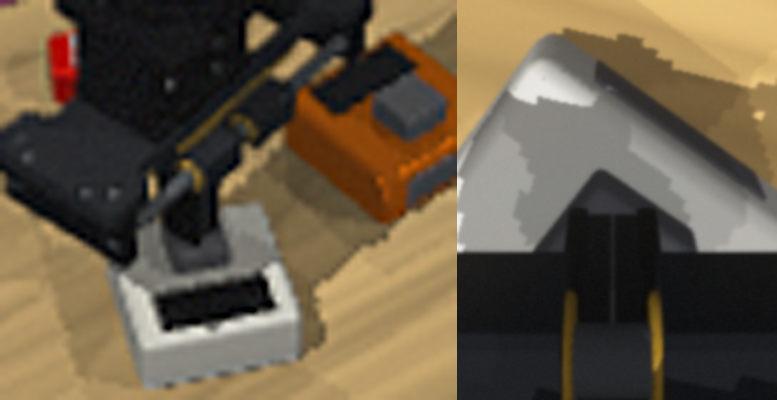

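The fingertip now sits on the key (side part at about (195,245)), and 2.5 N is the key's friction, so contact came at a reading of about 0.020. The key is fully in at about 0.012. I push on to the cushion.

Call:
move_arm --series '[[[0,0,0],[0,0,0.003],0],[[0,0,0],[0,0,0.003],0],[[0,0,0],[0,0,0.003],0],[[0,0,0],[0,0,0.003],0]]'

```text
time_s: 7.6
tcp_pos: [0.6189, -0.118, 0.0123]
ee_rot: [[-0.958, -0.287, 0.0], [-0.287, 0.958, -0.0], [-0.0, -0.0, -1.0]]
wrist_force: [-0.4, 0.9, 1.8]
gripper_width: 0.005
gripper_force: 1.3
```

Call:
move_arm --series '[[[0,0,0],[0,0,0.002],0],[[0,0,0],[0,0,0.002],0]]'

```text
time_s: 7.8
tcp_pos: [0.6189, -0.118, 0.0108]
ee_rot: [[-0.958, -0.287, 0.0], [-0.287, 0.958, -0.0], [-0.0, -0.0, -1.0]]
wrist_force: [-2.6, 1.2, 4.3]
gripper_width: 0.005
gripper_force: 2.9
```

Call:
move_arm --series '[[[0,0,0],[0,0,0.002],0],[[0,0,0],[0,0,0],0]]'

```text
time_s: 8.0
tcp_pos: [0.6189, -0.118, 0.01]
ee_rot: [[-0.958, -0.287, 0.0], [-0.287, 0.958, -0.0], [-0.0, -0.0, -1.0]]
wrist_force: [-1.6, 0.1, 6.8]
gripper_width: 0.005
gripper_force: 3.3
```

The timer key is well in: 6.8 N on the cushion after about 8 mm of travel. I lift off and turn the hand so that its body lies along world x over the radio, which keeps it away from the pen stand.

Call:
move_arm --series '[[[0,0,0],[0,0,-0.02],0],[[0,0,0],[0,0,-0.04],0],[[0,0,-1],[0,0,-0.08],0],[[0,0,-1],[0,0,-0.08],0],[[0,0,-1],[0,0,-0.08],0],[[0,0,-1],[0,0,0],0],[[0,0,-1],[0,0,0],0],[[0,0,-1],[0,0,0],0],[[0,0,-1],[0,0,0],0],[[0,0,-1],[0,0,0],0],[[0,0,-1],[0,0,0],0],[[0,0,-1],[0,0,0],0]]'

```text
time_s: 9.2
tcp_pos: [0.6187, -0.118, 0.1592]
ee_rot: [[-0.273, -0.962, -0.0], [-0.962, 0.273, 0.0], [-0.0, 0.0, -1.0]]
wrist_force: [0.1, -0.1, -0.2]
gripper_width: 0.007
gripper_force: 0.0
```

Call:
move_arm --series '[[[0,0,-1],[0,0,0],0],[[0,0,-1],[0,0,0],0],[[0,0,-0.8],[0,0,0],0],[[0,0,0],[0,0,0],0],[[0,0,0],[0,0,0],0]]'

```text
time_s: 9.7
tcp_pos: [0.6187, -0.118, 0.1592]
ee_rot: [[-0.002, -1.0, -0.0], [-1.0, 0.002, 0.0], [-0.0, 0.0, -1.0]]
wrist_force: [-0.8, -0.3, 1.5]
gripper_width: 0.005
gripper_force: 0.0
```

```bash
python3 - <<'E'
from h import *
np.set_printoptions(precision=4,suppress=True)
s=r.sense();print(s["tcp_pos"],s["joints"],s["ee_rot"])
print(s["ee_rot"].T@(np.array([.6135,.2675,.1])-s["tcp_pos"])/.5)
a=r.capture("side");save("side5",a)
for n in("timer_key_top","timer"): print([(d["score"],d["centre"]) for d in r.pinpoint(n,"side")])
cv2.imwrite("pics/a5.png",np.hstack([cv2.resize(a["img"][220:290,265:345],(400,350)),cv2.resize(a["img"][150:290,330:490],(400,350))])[:,:,::-1])
E
```

```text
[ 0.6187 -0.118   0.1592] [  3.8953  23.8413  -1.554   -0.0111 -64.6196  -3.9951] [[-0.0018 -1.     -0.0003]
 [-1.      0.0018  0.0002]
 [-0.0002  0.0003 -1.    ]]
[-0.7709  0.0118  0.1185]
[(0.67, [296.5, 266.3]), (0.59, [337.0, 233.8]), (0.48, [259.3, 202.9]), (0.48, [433.3, 227.6]), (0.46, [225.7, 256.9])]
[(0.92, [296.5, 277.8]), (0.9, [427.9, 240.3]), (0.84, [329.2, 244.8]), (0.71, [253.6, 215.5]), (0.35, [349.0, 185.7]), (0.2, [275.1, 237.8])]
```

View pics/a5.png

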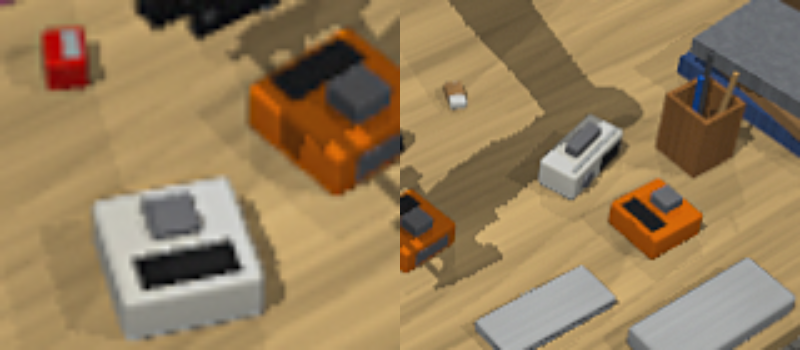

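The timer key now stands low and the timer has not moved. The radio, in the right part, is clear. On to the radio.

Call:
move_arm --series '[[[0,0,0],[-0.07,0.012,0],0],[[0,0,0],[-0.07,0,0],0],[[0,0,0],[-0.07,0,0],0],[[0,0,0],[-0.07,0,0],0],[[0,0,0],[-0.07,0,0],0],[[0,0,0],[-0.07,0,0],0],[[0,0,0],[-0.07,0,0],0],[[0,0,0],[-0.07,0,0],0],[[0,0,0],[-0.07,0,0],0],[[0,0,0],[-0.07,0,0],0],[[0,0,0],[-0.07,0,0],0],[[0,0,0],[0,0,0],0]]'

```text
time_s: 11.05
tcp_pos: [0.6126, 0.2711, 0.1587]
ee_rot: [[0.004, -1.0, 0.0], [-1.0, -0.004, 0.001], [-0.001, -0.0, -1.0]]
wrist_force: [0.3, -0.3, -0.5]
gripper_width: 0.006
gripper_force: 0.0
```

```bash
python3 - <<'E'
from h import *
np.set_printoptions(precision=4,suppress=True)
s=r.sense();w=r.capture("wrist");a=r.capture("side")
for c,n in((w,"wrist"),(a,"side")): print(n,[(round(d["score"],2),d["centre"],atz(c,d["centre"],.056)) for d in r.pinpoint("radio_key_top",n)][:2])
p=s["tcp_pos"];print(p,s["ee_rot"].T@(np.array([.6135,.2675,.04])-p)/.5)
E
```

```text
wrist [(0.57, [315.1, 223.5], array([0.6131, 0.2704, 0.056 ]))]
side [(0.52, [403.6, 201.4], array([0.6042, 0.2771, 0.056 ]))]
[0.6126 0.2711 0.1587] [ 0.0073 -0.0016  0.2375]
```

Call:
move_arm --series '[[[0,0,0],[0.005,-0.001,0.06],0],[[0,0,0],[0,0,0.06],0],[[0,0,0],[0,0,0.06],0],[[0,0,0],[0,0,0.04],0],[[0,0,0],[0,0,0.02],0],[[0,0,0],[0,0,0],0],[[0,0,0],[0,0,0],0]]'

```text
time_s: 11.95
tcp_pos: [0.6143, 0.2643, 0.0406]
ee_rot: [[-0.0, -1.0, 0.002], [-1.0, 0.0, 0.001], [-0.001, -0.002, -1.0]]
wrist_force: [0.2, -0.3, 1.8]
gripper_width: 0.003
gripper_force: 0.0
```

```bash
python3 - <<'E'
from h import *
s=r.sense();print(s["tcp_pos"],s["wrist_force"])
a,w=r.capture("side"),r.capture("wrist")
cv2.imwrite("pics/a6.png",np.hstack([cv2.resize(a["img"][160:245,360:460],(471,400)),cv2.resize(w["img"][180:380,240:400],(320,400))])[:,:,::-1])
E
```

```text
[0.61429674 0.26433541 0.0405757 ] [ 0.21167616 -0.28928036  1.82957294]
```

View pics/a6.png

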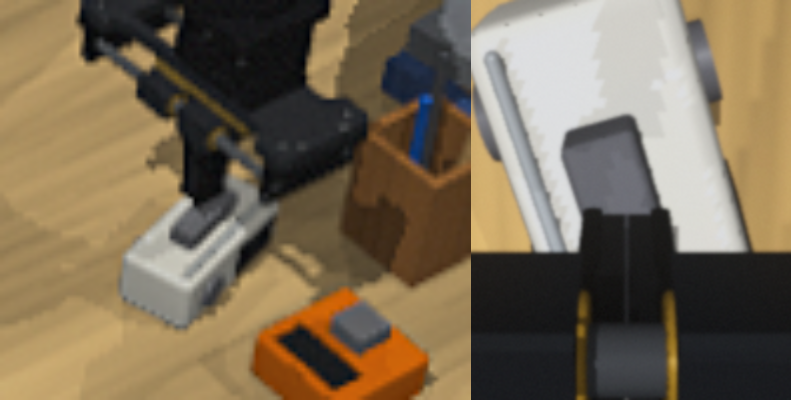

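The tip is about 15 mm above the bar and lined up with it: bar at (610,165) in the wrist part, fingers at (627,230), clear of the aerial. The body is clear of the pen stand. Pressing.

Call:
move_arm --series '[[[0,0,0],[-0.004,0,0.014],0],[[0,0,0],[0,0,0.01],0],[[0,0,0],[0,0,0.004],0],[[0,0,0],[0,0,0.003],0],[[0,0,0],[0,0,0.003],0],[[0,0,0],[0,0,0],0]]'

```text
time_s: 12.65
tcp_pos: [0.6133, 0.2666, 0.0222]
ee_rot: [[0.0, -1.0, 0.0], [-1.0, -0.0, 0.0], [-0.0, -0.0, -1.0]]
wrist_force: [0.8, 0.6, 0.7]
gripper_width: 0.003
gripper_force: 0.0
```

Call:
move_arm --series '[[[0,0,0],[0,0,0.003],0],[[0,0,0],[0,0,0.003],0],[[0,0,0],[0,0,0.002],0]]'

```text
time_s: 12.95
tcp_pos: [0.6134, 0.2666, 0.0184]
ee_rot: [[0.0, -1.0, 0.0], [-1.0, -0.0, 0.0], [-0.0, -0.0, -1.0]]
wrist_force: [-1.9, 0.9, 2.5]
gripper_width: 0.008
gripper_force: 1.2
```

Call:
move_arm --series '[[[0,0,0],[0,0,0.002],0],[[0,0,0],[0,0,0.002],0]]'

```text
time_s: 13.15
tcp_pos: [0.6134, 0.2665, 0.0168]
ee_rot: [[0.0, -1.0, 0.0], [-1.0, -0.0, 0.0], [-0.0, -0.0, -1.0]]
wrist_force: [-2.5, 0.2, 5.3]
gripper_width: 0.002
gripper_force: 2.8
```

Call:
move_arm --series '[[[0,0,0],[0,0,0.002],0],[[0,0,0],[0,0,0],0]]'

```text
time_s: 13.35
tcp_pos: [0.6135, 0.2666, 0.0162]
ee_rot: [[0.0, -1.0, 0.0], [-1.0, -0.0, 0.0], [-0.0, -0.0, -1.0]]
wrist_force: [-2.4, -0.1, 6.5]
gripper_width: 0.004
gripper_force: 3.3
```

The radio key is in (6.5 N on the cushion). I lift off and cross to the lamp.

Call:
move_arm --series '[[[0,0,0],[0,0,-0.02],0],[[0,0,0],[0,0,-0.06],0],[[0,0,0],[0,0,-0.1],0],[[0,0,0],[0,0,-0.1],0],[[0,0,0],[0.076,0.019,0],0],[[0,0,0],[0.076,0.019,0],0],[[0,0,0],[0.076,0.019,0],0],[[0,0,0],[0.076,0.019,0],0],[[0,0,0],[0.076,0.019,0],0],[[0,0,0],[0.076,0.019,0],0],[[0,0,0],[0.076,0.019,0],0],[[0,0,0],[0.076,0.019,0],0]]'

```text
time_s: 14.55
tcp_pos: [0.5368, -0.0391, 0.1555]
ee_rot: [[0.0, -1.0, 0.0], [-1.0, -0.0, -0.0], [0.0, -0.0, -1.0]]
wrist_force: [2.1, -0.3, -0.1]
gripper_width: 0.006
gripper_force: 0.0
```

Call:
move_arm --series '[[[0,0,0],[0.076,0.019,0],0],[[0,0,0],[0.076,0.019,0],0],[[0,0,0],[0.076,0.019,0],0],[[0,0,0],[0.076,0.019,0],0],[[0,0,0],[0.076,0.019,0],0],[[0,0,0],[0.076,0.019,0],0],[[0,0,0],[0,0,0],0],[[0,0,0],[0,0,0],0]]'

```text
time_s: 15.35
tcp_pos: [0.4798, -0.2663, 0.1551]
ee_rot: [[-0.002, -1.0, -0.0], [-1.0, 0.002, 0.0], [-0.0, 0.0, -1.0]]
wrist_force: [0.2, 0.9, -0.1]
gripper_width: 0.004
gripper_force: 0.0
```

```bash
python3 - <<'E'
from h import *
np.set_printoptions(precision=4,suppress=True)
s=r.sense();w=r.capture("wrist");a=r.capture("side")
for c,n in((w,"wrist"),(a,"side")): print(n,[(round(d["score"],2),d["centre"],atz(c,d["centre"],.04)) for d in r.pinpoint("lamp_key_top",n)][:2])
print("radio",[(round(d["score"],2),d["centre"]) for d in r.pinpoint("radio","side")][:2])
p=s["tcp_pos"];print(p,s["ee_rot"].T@(np.array([.4795,-.2675,.025])-p)/.5)
cv2.imwrite("pics/a7.png",np.hstack([cv2.resize(a["img"][160:260,350:470],(420,350)),cv2.resize(w["img"],(380,350))])[:,:,::-1])
E
```

```text
wrist [(0.76, [321.6, 219.4], array([ 0.4753, -0.2669,  0.04  ]))]
side []
radio [(0.93, [406.2, 216.9])]
[ 0.4798 -0.2663  0.1551] [0.0024 0.0005 0.2603]
```

View pics/a7.png

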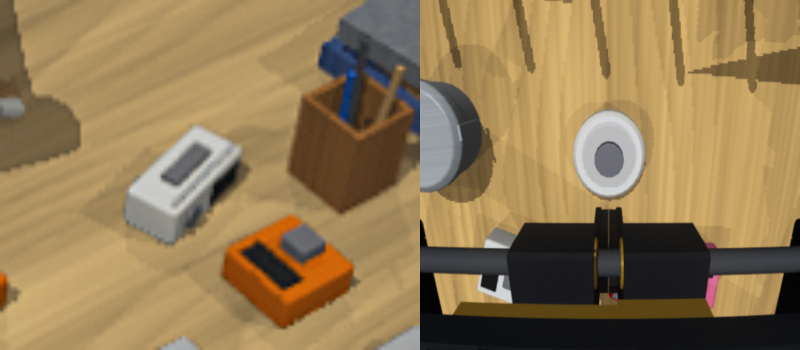

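The left part shows the radio key sunk, with the radio and pen stand unmoved. The right part shows the lamp key at (609,159), centred ahead of the fingers. Down to the lamp.

Call:
move_arm --series '[[[0,0,0],[0.002,0.003,0.06],0],[[0,0,0],[0,0,0.08],0],[[0,0,0],[0,0,0.06],0],[[0,0,0],[0,0,0.04],0],[[0,0,0],[0,0,0.02],0],[[0,0,0],[0,0,0.01],0],[[0,0,0],[0,0,0],0],[[0,0,0],[0,0,0],0]]'

```text
time_s: 16.4
tcp_pos: [0.4799, -0.2666, 0.0215]
ee_rot: [[0.001, -1.0, 0.002], [-1.0, -0.001, -0.001], [0.001, -0.002, -1.0]]
wrist_force: [0.2, 0.0, 0.2]
gripper_width: 0.002
gripper_force: 0.0
```

Call:
move_arm --series '[[[0,0,0],[0,0,0.01],0],[[0,0,0],[0,0,0.007],0],[[0,0,0],[0,0,0.004],0],[[0,0,0],[0,0,0.003],0],[[0,0,0],[0,0,0.003],0]]'

```text
time_s: 16.9
tcp_pos: [0.4788, -0.2665, 0.007]
ee_rot: [[0.0, -1.0, -0.0], [-1.0, -0.0, -0.0], [0.0, 0.0, -1.0]]
wrist_force: [-0.7, 0.7, 1.8]
gripper_width: 0.007
gripper_force: 1.3
```

Contact, as predicted. Pushing on.

Call:
move_arm --series '[[[0,0,0],[0,0,0.003],0],[[0,0,0],[0,0,0.003],0],[[0,0,0],[0,0,0.003],0],[[0,0,0],[0,0,0.002],0]]'

```text
time_s: 17.3
tcp_pos: [0.4787, -0.2665, 0.0014]
ee_rot: [[0.0, -1.0, -0.0], [-1.0, -0.0, -0.0], [0.0, 0.0, -1.0]]
wrist_force: [-1.5, 2.4, 5.0]
gripper_width: 0.003
gripper_force: 2.5
```

Call:
move_arm --series '[[[0,0,0],[0,0,0.002],0],[[0,0,0],[0,0,0.001],0],[[0,0,0],[0,0,0],0]]'

```text
time_s: 17.6
tcp_pos: [0.4787, -0.2665, 0.0003]
ee_rot: [[0.0, -1.0, -0.0], [-1.0, -0.0, -0.0], [0.0, 0.0, -1.0]]
wrist_force: [-1.7, 1.8, 6.7]
gripper_width: 0.007
gripper_force: 3.2
```

The lamp key is in as well. Lifting clear.

Call:
move_arm --series '[[[0,0,0],[0,0,-0.02],0],[[0,0,0],[0,0,-0.06],0],[[0,0,0],[0,0,-0.1],0],[[0,0,0],[0,0,-0.1],0],[[0,0,0],[0,0,-0.08],0],[[0,0,0],[0,0,0],0],[[0,0,0],[0,0,0],0]]'

```text
time_s: 18.3
tcp_pos: [0.4793, -0.2664, 0.181]
ee_rot: [[-0.0, -1.0, 0.003], [-1.0, 0.0, -0.0], [0.0, -0.003, -1.0]]
wrist_force: [0.1, 0.1, -1.2]
gripper_width: 0.003
gripper_force: 0.0
```

```bash
python3 - <<'E'
from h import *
s=r.sense();print(s["time_s"],s["tcp_pos"],s["wrist_force"])
a,w=r.capture("side"),r.capture("wrist")
cv2.imwrite("pics/a8.png",np.clip(1.3*np.hstack([cv2.resize(a["img"][190:310,190:350],(440,330)),cv2.resize(w["img"][100:300,220:420],(330,330))]),0,255).astype(np.uint8)[:,:,::-1])
E
```

```text
18.3 [ 0.47930884 -0.26639843  0.18104949] [ 0.14083218  0.13674854 -1.1734992 ]
```

View pics/a8.png

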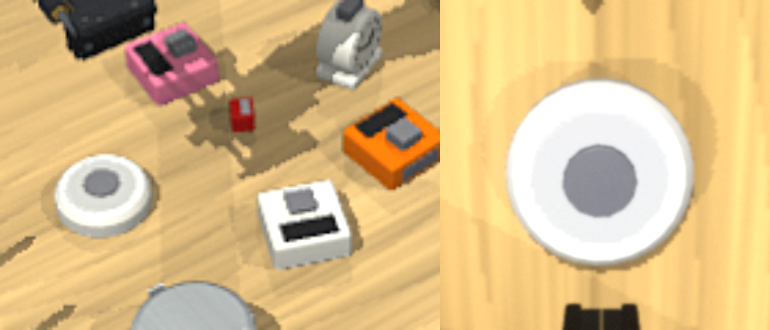

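The lamp key (100,182) and the timer key (300,200) are both sunk. The clock and the other things stand where they were, and the hand is clear. Handing in.

```bash
python3 -c "
from station import r
print(r.finish_job())"
```

```text
the job is handed in; nothing more can be done
None
```

I pressed the timer, radio and lamp keys fully in, in that order, each at about 6.5–7 N, and handed in at about 18 s with the hand clear and nothing seen to move; I viewed 12 pictures, two over the limit of 10.

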